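# Hang the toppled caddy on its hook

## Robot

A 6-joint arm with a two-finger parallel gripper is mounted at the origin on the work surface. World frame = base frame: x ahead of the robot, y to its left, z up, the work surface at z = 0. Lengths are in m, angles in degrees, forces in N, time in s.
With the tool pointing down it reaches from about 0.325 to 0.75 m from the base axis. Payload 7.6 kg.
Tool frame: the origin (TCP) lies on the mounting face of the last link; the fingertips stand 173 mm ahead of it and the grasp point (between the pads) lies 155 mm ahead of it (arm.grip_point_offset is the distance from the TCP to the grasp point, in m); z points along the fingers, y is the line along which they close (so a half turn about z gives the same grasp; the last joint's range is limited). The gripper opens to 85 mm and grips with 20 to 120 N. Pads are 22 mm wide; open, the fingers measure 114 mm over their backs; the gripper's body (76 mm by 85 mm) begins 54 mm behind the grasp point. The pads swing forward as they close: fully open they stand 13 mm farther back than shut.
Start: joints at [-69.574, 2.991, 80.254, -0, 96.75, -4.028], TCP at [0.217, -0.478, 0.405] pointing down, gripper open.
Joint ranges: [-166.34, 166.34], [-52.06, 124.39], [6.96, 135.62], [-60.46, 240.46], [14.63, 156.25], [-167.68, 167.68]. Speed limits (degrees/s): [147.25, 147.25, 172.46, 180, 180, 180].

## Interface

Orientations are given as [roll, pitch, yaw] about the fixed x, y, z axes, in that order (R = Rz(yaw) Ry(pitch) Rx(roll)).
In Python, from workcell import arm gives the robot as it stands. The module is installed in compiled form; this text tells all that it offers.
- The arm moves only by the tool play_rows, never from a script. Its argument "increments" is a list of rows, each a list of 2 entries, a list of its own where there are three numbers: the shift along the world's x, y, z normalised to -1 to 1, where 1 is 0.75 m, then the turn about the world's z normalised to -1 to 1, where 1 is 0.5 rad. In form: [[[x, y, z], roll], ...]. A call has 1 to 12 rows; each row shifts and turns the commanded pose from where the row before left it; what a row does not reach is not made up. A row lasts 1/10 s, in which the tool goes at most 50 mm and 8.59 degrees, less where a joint would pass 70% of its speed; a pose out of reach is approached as far as the arm can. A call with a number of a shift or a turn outside -1 to 1 is refused whole. A call with a gripper value outside its range is refused whole. "claw" is the closure, from 0 (fully open) to 1 (shut), set as the call begins (left out, the last holds). The fingers move at their own pace and stop on an object; "grip_force" is the grip in N (left out, the last holds). Time passes only in rows, so rows that do not move let the fingers close. It gives the time, the measured TCP pose, the force, the opening and the grip force at its end, in the units of the state.
- arm.get_obs(): the state, without advancing time (a new reading comes with each control period).
- arm.snapshot(name): name is "scene" or "top"; returns a dict with "frame" (480x640x3 uint8, red, green, blue), "fx", "fy", "cx", "cy" (pixels), "T" (4x4, takes a point from camera to world coordinates). Camera axes: x right, y up, looking along -z (the intrinsics and any distortion apply to the point x, -y, -z); pixel columns grow to the right and rows downward; lengths in m; the calibration is good to about 2 mm. A picture is of the moment at which its call begins. There is no depth.
- arm.job_done(): hands the job in; it is judged then, once.
Trained networks look in a picture, given as the dict that the camera call returned (one of the last four; its "shot" number tells which), for a name from the list of things; names that differ only in an ending like _2 or _b are one class to them, and where a whole thing is asked for, a point or a joint stands for the part that bears it (a point fixed in the world has none). Each returns a list of dicts, best first, with "score" (0 to 1); they miss things now and then, are a little off and sometimes report something else, mostly with a low value. They report only what shows in the picture. A call takes as long as a camera call.
- arm.look_for(picture, name): "point" ([row, column] in pixels, amid what is visible of it).
- arm.regions_of(picture, name): "region" (480x640 bool, what is visible of it) and "point" ([row, column] in pixels, amid what is visible of it).
- arm.mark_of(picture, name): "point" ([row, column] in pixels: a listed point, or the origin of a listed thing).
The state is a dict: "time": time; "q": joint angles; "joint_velocities": joint speeds; "joint_efforts": joint torques, N m; "eef_pos": TCP position; "eef_rot": TCP orientation; "contact_force": force on the tool from outside, world axes, zero at the start; "torque": the same for the moment, N m; "width": opening from 0.0 (shut) to 1.0 (fully open); "grasp_force": force on a finger pad.
Only numpy, scipy, OpenCV 4.12 (cv2) and the standard library are available. Lean on these libraries where they do the work, as an engineer would, in place of code of your own. Each camera call takes 0.05 s, during which the arm holds its last target. There are 200 camera calls.

## Task

The square plywood caddy has been knocked over. Stand it upright on the table and let go of it; then take it by its wire handle and hang it by that handle in the dip of the hook on the plywood stand, hanging still and clear of the table. Leave the other things as they are.

Things in the scene. Friction and masses are not known exactly. Their poses are not given: they have to be found in the camera images.
- caddy: Open plywood box 56 x 56 mm, 90 mm tall, walls 4 mm, with a rigid steel handle over its mouth (169 mm tall in all; 0.15-0.31 kg). Origin: centre of its underside; z from bottom to handle; y across the handle. At the start it lies on its +y face, z level, x level: origin 28 mm above the table, the handle's two legs one above the other; it can be gripped across its +-x faces, from above or leaning.
- caddy_bar (a point): Middle of the handle's cross bar, on its centre line, 165 mm above the caddy's underside; axes as the caddy's. The handle is 8 mm round rod: the bar along y, and legs parallel to z at y = +-24 mm, x = 0, free from the rim (z 90 mm) up. It is 56 mm wide outside, 40 mm inside; both legs can be gripped from outside at once, which leaves the bar's middle free.
- stand: Fixed plywood hook stand: foot 150 x 150 x 18 mm (x -85 to 65 mm), post 32 mm wide, 28 mm deep, 270 mm tall. Origin on the table below the middle of the post's front face, z up. The steel hook, 10 mm rod, sticks out along the stand's -x (roughly to the robot) at y = 0: centre line at z 225 mm at the post, 222 at x -50, a dip at z 206 from x -71 to -89, then up to the tip.
- hook_seat (a point): Where the middle of the bar (its centre line) rests when hung: over the middle of the dip, 80 mm before the post and 215 mm above the table; axes as the stand's. The bar lies across the hook, along the stand's y.
- hook_tip (a point): Centre of the rounded upturned end of the hook, 104 mm before the post (stand's -x), 225 mm above the table; the rod's top there is at 230 mm. Axes as the stand's.
- glue: Small standing glue bottle, 36 mm diameter, 95 mm tall, red cap; origin centre of its underside. Bystander.
- cup: Standing paper cup, 72 mm across the rim, 85 mm tall; origin centre of its underside. Bystander.
- pliers: Pliers lying flat, about 180 mm long, 63 mm wide, 16 mm thick, red grips; origin amid them on the table, jaws along +x. Bystander.
- sanding_block: Cork sanding block lying flat, 110 x 55 x 30 mm, long side along x; origin centre of its underside. Bystander.
- jar: Standing glass jar, 54 mm diameter, 60 mm tall, white lid; origin centre of its underside. Bystander.

How it is judged:
By the outcome, as a careful person would: the job done as asked, in the order asked, and still so for the second after the job is handed in, with the robot touching nothing.
It also fails if it takes over 56 s, if anything falls off the work surface, if the arm or the gripper's body presses on something with over 40 N, if the wrist force passes 120 N, or if a joint passes its speed limit or range.

## Working session

There is one attempt and no reset: what is moved stays moved. The work goes in short steps, Python scripts to look and compute and a tool call to move; the robot and the scene stay as the last step left them, time stands still between calls to the robot, and variables do not carry over. Pictures are saved under pics/ and viewed, at most 10 in all, crops included, and the job is handed in when it is done.

Besides the shell and the picture viewer there is one more tool, called as name([rows], argument=value, ...), one row to a line, values as JSON. play_rows: Moves the arm, as the interface text tells. Scaled input: -1 to 1 covers 0.75 m each way for a shift and 0.5 rad each way for a turn. Its arguments: {"type":"object","properties":{"increments":{"type":"array","items":{"type":"array"}},"claw":{"type":"number"},"grip_force":{"type":"number"}},"required":["increments"]}

```bash
ls; mkdir -p pics
cat > h.py <<'E'
import numpy as np, cv2
from workcell import arm
def snap(n,f=None):
    s=arm.snapshot(n)
    if f: cv2.imwrite('pics/'+f,s['frame'][:,:,::-1])
    return s
def ray(s,p):
    T=np.array(s['T']); d=np.array([(p[1]-s['cx'])/s['fx'],-(p[0]-s['cy'])/s['fy'],-1.])
    return T[:3,3],T[:3,:3]@d
def onz(s,p,z):
    o,d=ray(s,p); return o+d*(z-o[2])/d[2]
def proj(s,P):
    T=np.array(s['T']); c=T[:3,:3].T@(np.array(P)-T[:3,3]); return [s['cy']-s['fy']*c[1]/-c[2], s['cx']+s['fx']*c[0]/-c[2]]
def tri(a,p,b,q):
    A=np.zeros((3,3));v=np.zeros(3)
    for s,x in((a,p),(b,q)):
        o,d=ray(s,x);d=d/np.linalg.norm(d);M=np.eye(3)-np.outer(d,d);A+=M;v+=M@o
    return np.linalg.solve(A,v)
E
python3 - <<'E'
from h import *
a=snap('scene','s1.png');b=snap('top','t1.png')
for s in(a,b):print({k:v for k,v in s.items() if k!='frame'})
for n in['caddy','caddy_bar','stand','hook_seat','hook_tip','glue','cup','pliers','sanding_block','jar']:
    r=[]
    for s in(a,b):
        m=arm.mark_of(s,n); r.append([(np.round(x['point'],1).tolist(),round(x['score'],2)) for x in m[:2]])
    print(n,r, tri(a,r[0][0][0],b,r[1][0][0]).round(3) if r[0] and r[1] else '')
print(arm.get_obs())
E
```

```text
pics
{'fx': 478.02982044937994, 'fy': 478.02982044937994, 'cx': 317.8744019146716, 'cy': 243.67296591787613, 'T': array([[ 0.85712925, -0.34385633,  0.3835261 ,  0.88931191],
       [ 0.51472215,  0.54318999, -0.66332929, -0.65818159],
       [ 0.01976244,  0.76596832,  0.64257449,  0.78705589],
       [ 0.        ,  0.        ,  0.        ,  1.        ]]), 'shot': 1}
{'fx': 606.5842525475008, 'fy': 606.5842525475008, 'cx': 321.4061991031457, 'cy': 229.73344661001119, 'T': array([[ 4.37917463e-03,  9.97502589e-01, -7.04940244e-02,
         4.15494935e-01],
       [-9.99973939e-01,  3.96358320e-03, -6.03421356e-03,
         7.80916137e-04],
       [-5.73973472e-03,  7.05186121e-02,  9.97493950e-01,
         1.44190949e+00],
       [ 0.00000000e+00,  0.00000000e+00,  0.00000000e+00,
         1.00000000e+00]]), 'shot': 2}
caddy [[([364.0, 273.8], 0.81), ([329.9, 343.9], 0.49)], [([217.3, 420.2], 0.96)]] [ 0.546 -0.222  0.024]
caddy_bar [[([329.9, 342.2], 0.96)], [([182.8, 360.3], 0.96)]] [ 0.623 -0.083  0.032]
stand [[([278.9, 412.2], 0.75)], [([156.9, 336.1], 0.54), ([180.5, 260.4], 0.
[... 658 characters left out ...]
 -0.163  0.001]
{'time': 1.1, 'q': array([-6.95730381e+01,  2.99018569e+00,  8.02547315e+01, -5.55229002e-04,
        9.67490650e+01, -4.02625669e+00]), 'joint_velocities': array([ 0.01490315,  0.04649405, -0.00166157, -0.02427083, -0.01057594,
        0.04493529]), 'joint_efforts': array([ 4.71313433e-04, -3.81534219e+01, -3.60317338e+01, -2.26175985e-05,
        8.81914821e-05,  1.47740286e-05]), 'eef_pos': array([ 0.21735778, -0.47789296,  0.40472461]), 'eef_rot': array([1.79994036e+02, 9.72550437e-04, 2.44531532e+01]), 'contact_force': array([-0.34112317, -0.52912349,  0.4767153 ]), 'torque': array([-0.04480925, -0.04327721, -0.02425661]), 'grasp_force': 0.0, 'width': 0.9951788428578374}
```

View pics/s1.png

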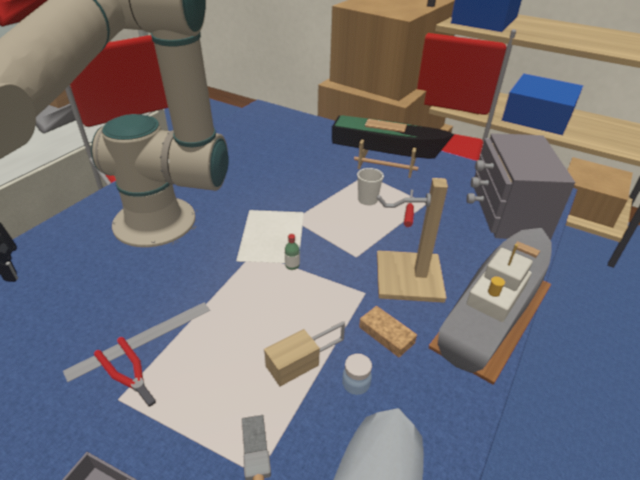

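View pics/t1.png

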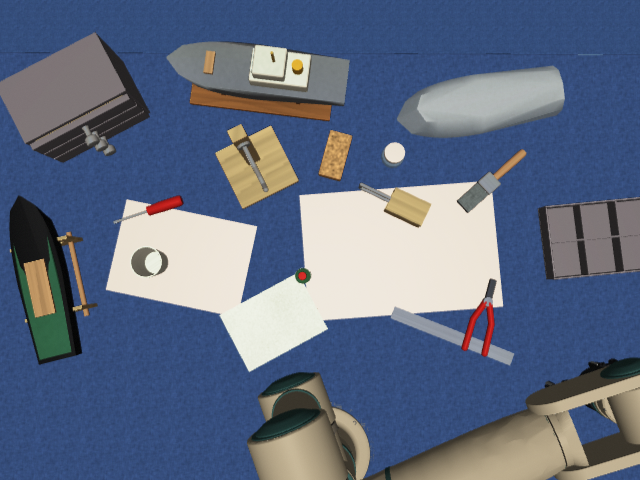

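Scene view: the caddy lies at about (290,355), its handle points right to (342,330), and the stand's hook dip is near (392,204). Top view: caddy at (408,207), handle bar at about (362,187), hook from the post (238,135) to its tip (265,190). The tool can only yaw, so I'll pinch the bar's middle lightly and swing the box about its bottom edge. First I'll refine the positions.

Run:
```python
from h import *
a=snap('scene');b=snap('top')
def best(s,n): 
    m=arm.mark_of(s,n); return m[0]['point'] if m else None
for n in['caddy','caddy_bar','hook_seat','hook_tip']:
    print(n,tri(a,best(a,n),b,best(b,n)).round(4))
r=arm.regions_of(b,'caddy')[0]['region'].astype(np.uint8)
pts=np.argwhere(r)[:,::-1].astype(np.float32)
print(cv2.minAreaRect(pts))
# crops side by side
f=b['frame'];c1=cv2.resize(f[150:240,340:440],(400,360),interpolation=3);c2=cv2.resize(f[120:210,205:305],(400,360),interpolation=3)
g=a['frame'];c3=cv2.resize(g[310:390,250:360],(400,240)*1,interpolation=3) if 0 else None
cv2.imwrite('pics/c1.png',np.hstack([c1,c2])[:,:,::-1])
# predicted positions
for nm,P in dict(tip=(.578,.126,.225),).items(): print(proj(b,P),proj(a,P))
```

```text
caddy [ 0.549  -0.2307  0.0233]
caddy_bar [ 0.6237 -0.0791  0.0212]
hook_seat [0.6067 0.1372 0.2053]
hook_tip [0.5802 0.1231 0.2214]
((392.463134765625, 199.89541625976562), (72.28840637207031, 26.789466857910156), 25.559965133666992)
[np.float64(191.74706301510489), np.float64(263.26483577445435)] [np.float64(194.71581551508504), np.float64(377.9158319048751)]
```

View pics/c1.png

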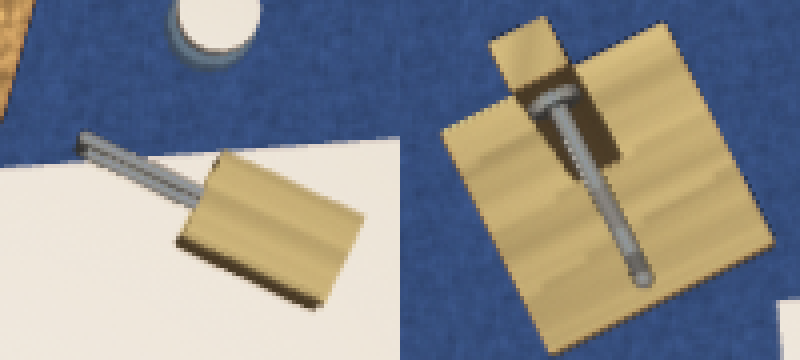

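The left crop (4x) shows the caddy's top face with corners at about (225,152), (363,215), (318,304), (181,238) and the handle's end at (82,140). The right crop shows the stand foot's corners at (443,130), (665,25), (773,242), (553,352) and the hook tip at (643,277).

Run:
```python
from h import *
b=snap('top')
def w(u,v,ox,oy,z): return onz(b,((v+.5)/4-.5+oy,(u+.5)/4-.5+ox),z)
C=[w(u,v,340,150,.056)[:2] for u,v in((225,152),(363,215),(318,304),(181,238))]
print(np.round(C,4), [np.linalg.norm(C[i]-C[i-1]).round(4) for i in range(4)])
h=w(83,141,340,150,.054); print('bar end',h)
A=(C[0]+C[3])/2;B=(C[1]+C[2])/2;u=A-B;print('u',np.degrees(np.arctan2(u[1],u[0])),'bottom',B,'rim',A, 'ang from bar',np.degrees(np.arctan2(*(h[:2]-B)[::-1])),np.linalg.norm(h[:2]-B))
F=[w(x-400,v,205,120,.018)[:2] for x,v in((443,130),(665,25),(773,242),(553,352))]
print([np.linalg.norm(F[i]-F[i-1]).round(4) for i in range(4)]);c=np.mean(F,0)
x=(F[0]+F[1]-F[2]-F[3]);yaw=np.arctan2(x[1],x[0]);d=np.array([np.cos(yaw),np.sin(yaw)])
o=c+.010*d;print('yaw',np.degrees(yaw),'origin',o,'seat',o-.08*d,'tip',o-.104*d)
print('tip by pix',w(243,277,205,120,.227))
```

```text
[[ 0.6112 -0.1617]
 [ 0.5751 -0.2407]
 [ 0.5238 -0.2145]
 [ 0.5614 -0.1363]] [np.float64(0.0559), np.float64(0.0868), np.float64(0.0576), np.float64(0.0868)]
bar end [ 0.61759372 -0.08019384  0.054     ]
u 64.85453394860104 bottom [ 0.54941903 -0.22759927] rim [ 0.58632064 -0.14898522] ang from bar 65.17956092731343 0.1624073594547484
[np.float64(0.1484), np.float64(0.146), np.float64(0.1456), np.float64(0.1453)]
yaw 26.784387877787623 origin [0.67523328 0.16796927] seat [0.60381659 0.13191853] tip [0.58239159 0.1211033 ]
tip by pix [0.58358594 0.12159729 0.227     ]
```

play_rows([
  [[0.0446, 0.0444, 0], 0.118],
  [[0.0446, 0.0444, 0], 0.118],
  [[0.0446, 0.0444, 0], 0.118],
  [[0.0446, 0.0444, 0], 0.118],
  [[0.0446, 0.0444, 0], 0.118],
  [[0.0446, 0.0444, 0], 0.118],
  [[0.0446, 0.0444, 0], 0.118],
  [[0.0446, 0.0444, 0], 0.118],
  [[0.0446, 0.0444, 0], 0.118],
  [[0.0446, 0.0444, 0], 0.118],
  [[0.0446, 0.0444, 0], 0.118],
  [[0.0446, 0.0444, 0], 0.118],
], claw=0.5, grip_force=20)

```text
time: 2.9
eef_pos: [0.6199, -0.0766, 0.4047]
eef_rot: [180.0, 0.0, 65.2]
contact_force: [0.5, -0.5, 0.7]
width: 0.5
grasp_force: 0.0
```

play_rows([
  [[-0.0012, -0.0025, -0.05], 0],
  [[0, 0, -0.05], 0],
  [[0, 0, -0.05], 0],
  [[0, 0, -0.05], 0],
  [[0, 0, -0.035], 0],
  [[0, 0, -0.025], 0],
  [[0, 0, -0.02], 0],
  [[0, 0, -0.013], 0],
  [[0, 0, 0], 0],
  [[0, 0, 0], 0],
])

```text
time: 3.9
eef_pos: [0.6182, -0.0802, 0.1859]
eef_rot: [179.9, -0.0, 65.0]
contact_force: [-0.2, -0.1, -0.1]
width: 0.496
grasp_force: 0.0
```

play_rows([
  [[0, 0, 0], 0],
  [[0, 0, 0], 0],
  [[0, 0, 0], 0],
  [[0, 0, 0], 0],
  [[0, 0, 0], 0],
  [[0, 0, 0], 0],
  [[0, 0, 0], 0],
  [[0, 0, 0], 0],
], claw=1, grip_force=20)

```text
time: 4.7
eef_pos: [0.6181, -0.0802, 0.1859]
eef_rot: [179.9, -0.0, 65.0]
contact_force: [-0.7, 0.7, 5.8]
width: 0.084
grasp_force: 20.9
```

Run:
```python
from h import *
a=snap('scene')
cv2.imwrite('pics/g1.png',cv2.resize(a['frame'][240:400,240:440],(800,640))[:600,:,::-1])
o=arm.get_obs();print(o['width'],o['grasp_force'],o['eef_pos'],o['contact_force'])
```

```text
0.08864358058013837 20.89100807905197 [ 0.6181454  -0.08020129  0.1858842 ] [-0.78271746  1.45748623  5.59500302]
```

View pics/g1.png

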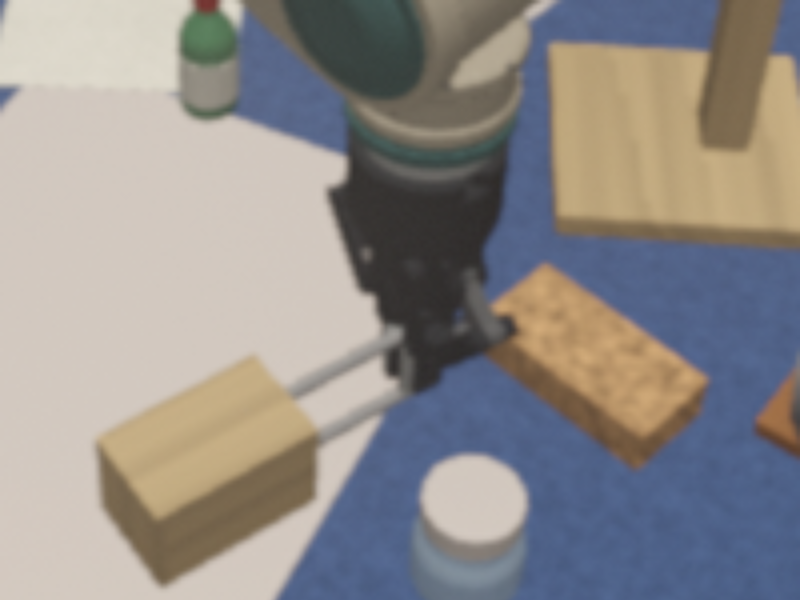

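play_rows([
  [[-0.002, -0.0044, 0.0188], 0],
  [[-0.002, -0.0044, 0.0188], 0],
  [[-0.0035, -0.0074, 0.0177], 0],
  [[-0.0035, -0.0074, 0.0177], 0],
  [[-0.0047, -0.01, 0.016], 0],
  [[-0.0047, -0.01, 0.016], 0],
  [[0, 0, 0], 0],
])

```text
time: 5.45
eef_pos: [0.6025, -0.1142, 0.2663]
eef_rot: [179.8, -0.0, 64.9]
contact_force: [0.8, 0.4, -1.7]
width: 0.081
grasp_force: 20.4
```

Run:
```python
from h import *
a=snap('scene')
cv2.imwrite('pics/g2.png',cv2.resize(a['frame'][220:400,220:440],(733,600))[:,:,::-1])
o=arm.get_obs();print(o['width'],o['grasp_force'],o['eef_pos'],o['contact_force'],o['torque'])
```

```text
0.08438728336953602 20.383556485176086 [ 0.60249757 -0.11359454  0.26494341] [-0.35519491 -0.36314532 -1.98051291] [ 0.21960766 -0.02515291  0.03348633]
```

View pics/g2.png

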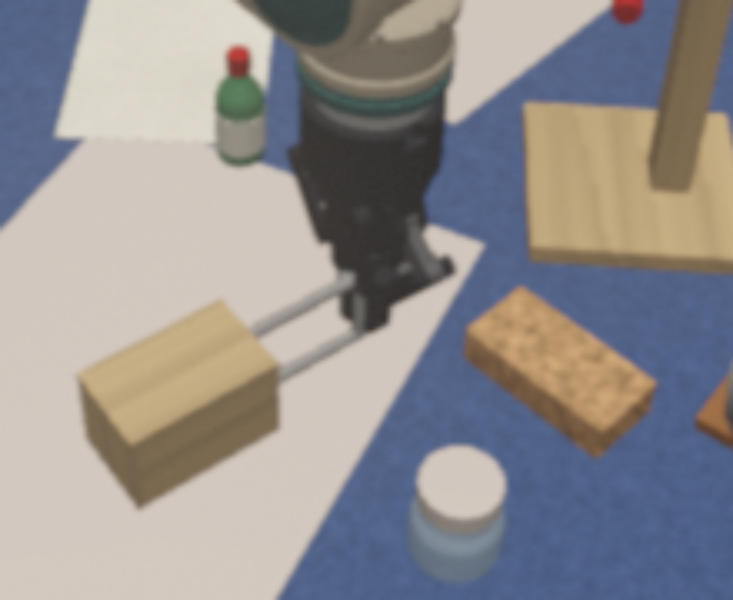

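The bar didn't turn in the pads; the caddy rose level (box at (180,400) in the crop). The pad contact along the vertical bar is too long. I'll set it back down and pinch only the upper handle corner with the pad tips.

play_rows([
  [[0, 0, -0.025], 0],
  [[0, 0, -0.025], 0],
  [[0, 0, -0.02], 0],
  [[0, 0, -0.015], 0],
  [[0, 0, -0.01], 0],
  [[0, 0, -0.007], 0],
  [[0, 0, -0.002], 0],
  [[0, 0, 0], 0],
])

```text
time: 6.3
eef_pos: [0.6028, -0.113, 0.1865]
eef_rot: [179.9, 0.0, 65.0]
contact_force: [-0.8, -0.5, 0.0]
width: 0.084
grasp_force: 20.5
```

play_rows([
  [[0, 0, 0], 0],
  [[0, 0, 0], 0],
  [[0, 0, 0], 0],
], claw=0.7)

```text
time: 6.6
eef_pos: [0.6027, -0.1129, 0.1861]
eef_rot: [180.0, -0.0, 65.0]
contact_force: [-0.2, -0.3, -0.4]
width: 0.299
grasp_force: 0.0
```

play_rows([
  [[0, 0, 0.03], 0],
  [[0.0028, 0.006, 0.013], 0],
  [[0, 0, 0], 0],
  [[0, 0, 0], 0],
])

```text
time: 7.0
eef_pos: [0.6047, -0.1081, 0.2178]
eef_rot: [180.0, -0.0, 65.0]
contact_force: [0.4, -0.2, -0.2]
width: 0.299
grasp_force: 0.0
```

Run:
```python
from h import *
a=snap('scene');b=snap('top')
for n in['caddy','caddy_bar']:
  print(n,tri(a,arm.mark_of(a,n)[0]['point'],b,arm.mark_of(b,n)[0]['point']).round(4))
f=cv2.resize(b['frame'][160:250,340:440],(400,360),interpolation=3)
g=cv2.resize(a['frame'][270:360,280:380],(400,360),interpolation=3)
cv2.imwrite('pics/g3.png',np.hstack([f,g])[:,:,::-1])
o=arm.get_obs();print(o['width'],o['eef_pos'],o['contact_force'])
```

```text
caddy [ 0.5382 -0.2611  0.0258]
caddy_bar [ 0.6043 -0.1164  0.031 ]
0.2981073997414724 [ 0.60450628 -0.10839661  0.21729468] [0.14442949 0.55586213 0.19309956]
```

View pics/g3.png

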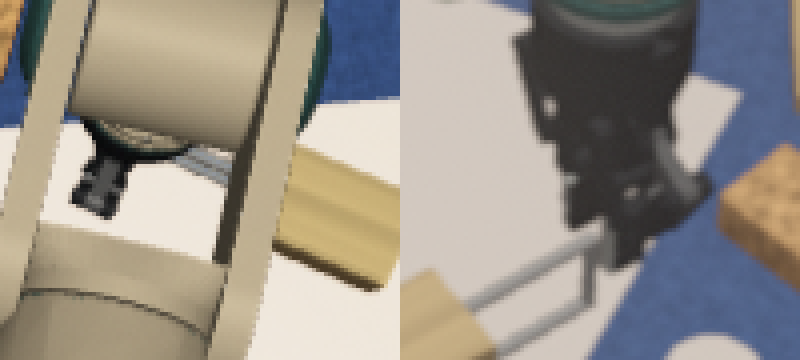

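The caddy is back down flat, and the fingertips straddle the upper handle corner ((605,235) in the right crop). I'll shift a little further out and pinch.

play_rows([
  [[0.0017, 0.0036, 0], 0],
  [[0, 0, 0], 0],
])

```text
time: 7.5
eef_pos: [0.606, -0.1054, 0.2178]
eef_rot: [-180.0, -0.0, 65.0]
contact_force: [-1.0, -0.6, 0.4]
width: 0.3
grasp_force: 0.0
```

play_rows([
  [[0, 0, 0], 0],
  [[0, 0, 0], 0],
  [[0, 0, 0], 0],
  [[0, 0, 0], 0],
  [[0, 0, 0], 0],
], claw=1, grip_force=20)

```text
time: 8.0
eef_pos: [0.6059, -0.1056, 0.218]
eef_rot: [180.0, -0.0, 65.0]
contact_force: [0.5, 0.1, 0.6]
width: 0.072
grasp_force: 19.5
```

play_rows([
  [[-0.0037, -0.008, 0.018], 0],
  [[-0.0037, -0.008, 0.018], 0],
  [[-0.0055, -0.0118, 0.0165], 0],
  [[-0.0055, -0.0118, 0.0165], 0],
  [[0, 0, 0], 0],
])

```text
time: 8.5
eef_pos: [0.592, -0.1371, 0.2729]
eef_rot: [179.7, -0.0, 64.9]
contact_force: [0.8, 0.2, -0.4]
width: 0.07
grasp_force: 19.6
```

Run:
```python
from h import *
a=snap('scene')
for n in['caddy','caddy_bar']: print(n,[(x['point'],x['score']) for x in arm.mark_of(a,n)][:1])
cv2.imwrite('pics/g4.png',cv2.resize(a['frame'][240:400,220:380],(600,600))[:,:,::-1])
o=arm.get_obs();print(o['width'],o['grasp_force'],o['eef_pos'],o['contact_force'],o['torque'])
```

```text
caddy [([382.2, 250.5], 0.81)]
caddy_bar [([324.6, 318.2], 0.92)]
0.07091479583979003 19.722758308053017 [ 0.59201343 -0.13541029  0.26951275] [ 0.97011158  1.1857502  -0.31015075] [ 0.11470825 -0.09599841  0.05959778]
```

View pics/g4.png

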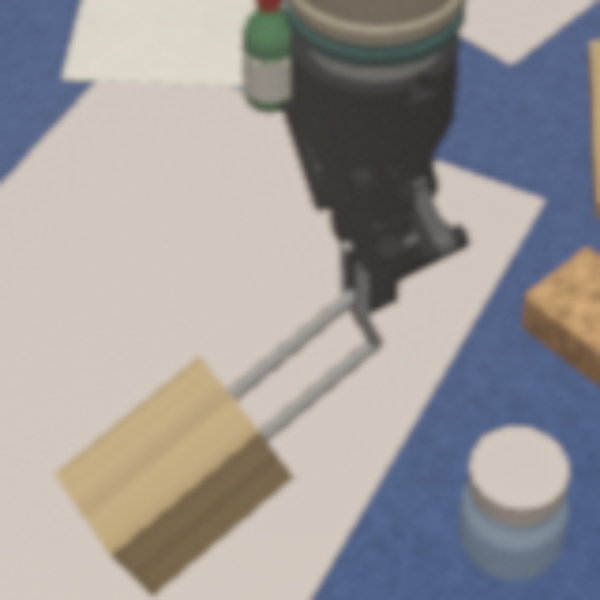

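It pivots now: the box is tilted about 20° with its bottom edge on the table. I'll continue the arc.

play_rows([
  [[-0.0058, -0.0124, 0.015], 0],
  [[-0.0058, -0.0124, 0.015], 0],
  [[-0.0068, -0.0146, 0.0124], 0],
  [[-0.0068, -0.0146, 0.0124], 0],
  [[-0.0076, -0.0162, 0.0094], 0],
  [[-0.0076, -0.0162, 0.0094], 0],
  [[-0.0082, -0.0174, 0.0062], 0],
  [[-0.0082, -0.0174, 0.0062], 0],
  [[0, 0, 0], 0],
])

```text
time: 9.55
eef_pos: [0.5491, -0.2283, 0.3393]
eef_rot: [179.5, -0.0, 64.9]
contact_force: [1.5, 3.2, 13.6]
width: 0.003
grasp_force: 7.1
```

Run:
```python
from h import *
a=snap('scene')
cv2.imwrite('pics/g5.png',cv2.resize(a['frame'][240:400,220:380],(600,600))[:,:,::-1])
o=arm.get_obs();print(o['width'],o['grasp_force'],o['eef_pos'],o['contact_force'],o['torque'])
```

```text
-0.00015171599513067501 7.158954665064812 [ 0.54938913 -0.22769569  0.33906247] [ 1.87526957  4.16741485 12.3851837 ] [ 0.47783417 -0.26717858  0.04281718]
```

View pics/g5.png

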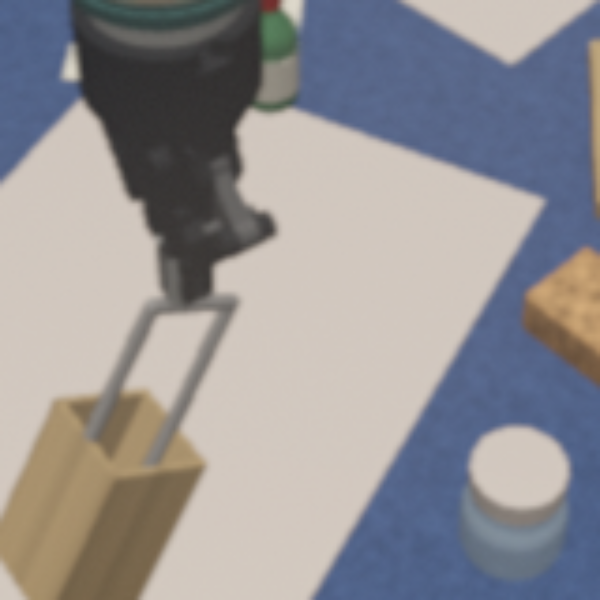

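The bar slipped out of the pads late in the arc. The closed tips now press on top of it ((195,300)), and the caddy leans about 25° on its bottom edge, near its balance point. I'll drag the bar the rest of the way by friction.

play_rows([
  [[-0.0045, -0.0097, 0.0012], 0],
  [[-0.0045, -0.0097, 0.0012], 0],
  [[-0.0045, -0.0097, 0.0012], 0],
])

```text
time: 9.9
eef_pos: [0.5397, -0.2491, 0.3436]
eef_rot: [179.3, 0.0, 65.0]
contact_force: [1.9, 2.8, 20.1]
width: -0.001
grasp_force: 10.4
```

Run:
```python
from h import *
a=snap('scene');b=snap('top')
cv2.imwrite('pics/g6.png',np.hstack([cv2.resize(a['frame'][260:420,200:360],(400,400)),cv2.resize(b['frame'][170:270,370:470],(400,400))])[:,:,::-1])
o=arm.get_obs();print(o['width'],o['grasp_force'],o['eef_pos'],o['contact_force'],o['torque'])
for n in['caddy','caddy_bar']:print(n,[(np.round(x[0]['point']),x[0]['score']) if x else 0 for x in(arm.mark_of(s,n) for s in (a,b))])
```

```text
0.0008929169138330856 10.231744050979614 [ 0.53941799 -0.2496789   0.34371671] [ 1.87939759  1.50719319 20.69097768] [ 0.26541639 -0.28148425  0.02724762]
caddy [(array([394., 235.]), 0.82), (array([227., 452.]), 0.69)]
caddy_bar [(array([324., 260.]), 0.98), 0]
```

View pics/g6.png

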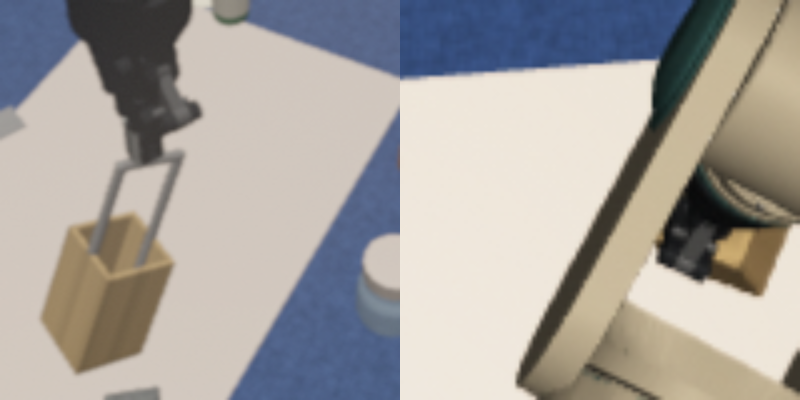

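The caddy is now about 10–15° from upright and moving the right way. I'll continue the drag, then lift off.

play_rows([
  [[-0.0045, -0.0097, 0.0016], 0],
  [[-0.0045, -0.0097, 0.0008], 0],
  [[-0.0045, -0.0097, 0.0], 0],
  [[-0.0045, -0.0097, -0.0005], 0],
  [[0, 0, 0], 0],
])

```text
time: 10.7
eef_pos: [0.5256, -0.2795, 0.3457]
eef_rot: [179.2, 0.2, 64.9]
contact_force: [1.4, -1.3, 22.4]
width: 0.0
grasp_force: 10.9
```

```bash
cat > tilt.py <<'E'
from h import *
a=snap('scene');b=snap('top')
o=arm.get_obs();print(o['time'],o['width'],o['eef_pos'],o['contact_force'])
for n in['caddy','caddy_bar']:
  p=[(arm.mark_of(s,n) or [None])[0] for s in(a,b)]
  print(n,[(np.round(x['point'],1),round(x['score'],2)) if x else 0 for x in p], 'scene@z',onz(a,p[0]['point'],0 if n=='caddy' else .165) if p[0] else '', tri(a,p[0]['point'],b,p[1]['point']) if all(p) else '')
E
python3 tilt.py
```

```text
10.8 -1.8074238665583018e-05 [ 0.52586392 -0.27904585  0.34573068] [ 0.96916058 -1.89986734 21.18485684]
caddy [(array([396.5, 234.5]), 0.73), 0] scene@z [ 0.51554001 -0.30489857  0.        ] 
caddy_bar [(array([332.2, 241.4]), 0.88), 0] scene@z [ 0.52838635 -0.27875688  0.165     ]
```

play_rows([
  [[-0.0023, -0.0048, 0.002], 0],
  [[-0.0023, -0.0048, 0.004], 0],
  [[0, 0, 0.02], 0],
  [[0, 0, 0.04], 0],
  [[0, 0, 0.06], 0],
  [[0, 0, 0], 0],
  [[0, 0, 0], 0],
  [[0, 0, 0], 0],
], claw=0)

```text
time: 11.8
eef_pos: [0.5222, -0.2846, 0.4317]
eef_rot: [-179.9, -0.0, 65.0]
contact_force: [-0.2, 0.9, -0.8]
width: 0.999
grasp_force: 0.0
```

```bash
python3 tilt.py
```

```text
11.9 0.9974777290907627 [ 0.52237606 -0.28453948  0.43115746] [ 0.43478827 -1.03747343 -0.05314013]
caddy [(array([396.8, 239.4]), 0.61), (array([229.6, 453.2]), 0.53)] scene@z [ 0.52360662 -0.30065024  0.        ] [ 5.21209057e-01 -3.02333722e-01 -7.67863002e-05]
caddy_bar [(array([341.8, 229.4]), 0.72), 0] scene@z [ 0.52420706 -0.30470462  0.165     ]
```

The caddy stands upright: its origin is at (0.522,-0.302) and the bar is directly above it. I'll clear the top view while turning the tool for the leg grip.

play_rows([
  [[0, 0.025, 0], -0.2856],
  [[0, 0.025, 0], -0.2856],
  [[0, 0.025, 0], -0.2856],
  [[0, 0.025, 0], -0.2856],
  [[0, 0.025, 0], -0.2856],
  [[0, 0.025, 0], -0.2856],
  [[0, 0.025, 0], -0.2856],
  [[0, 0.025, 0], -0.2856],
  [[0, 0.025, 0], -0.2856],
  [[0, 0.025, 0], -0.2856],
  [[0, 0.025, 0], -0.2856],
  [[0, 0, 0], 0],
])

```text
time: 13.3
eef_pos: [0.5224, -0.0765, 0.4329]
eef_rot: [-180.0, 0.0, -25.0]
contact_force: [0.2, 0.3, -0.4]
width: 1.0
grasp_force: 0.0
```

```bash
cat tilt.py > t2.py
cat >> t2.py <<'E'
r=arm.regions_of(b,'caddy');print(len(r))
r=r[0]['region'];v,u=np.nonzero(r);print(v.min(),v.max(),u.min(),u.max(),cv2.minAreaRect(np.c_[u,v].astype(np.float32)))
v0,u0=int(v.mean())-45,int(u.mean())-45
print(v0,u0)
cv2.imwrite('pics/g7.png',np.hstack([cv2.resize(b['frame'][v0:v0+90,u0:u0+90],(450,450),interpolation=3),cv2.resize(a['frame'][300:440,180:320],(350,450))])[:,:,::-1])
E
python3 t2.py
```

```text
13.4 1.0020047596667063 [ 0.52245294 -0.07817413  0.43277969] [-0.49013582 -0.34010813  0.35181403]
caddy [(array([399.1, 236.2]), 0.8), (array([230.3, 455.3]), 0.92)] scene@z [ 0.52157573 -0.30750368  0.        ] [ 0.51908529 -0.30809201 -0.00156781]
caddy_bar [(array([338.3, 227.1]), 0.82), (array([223.1, 473.4]), 0.59)] scene@z [ 0.51650695 -0.30109265  0.165     ] [ 0.52146918 -0.30822684  0.17566019]
0Traceback (most recent call last):
  File "t2.py", line 8, in <module>
    r=r[0]['region'];v,u=np.nonzero(r);print(v.min(),v.max(),u.min(),u.max(),cv2.minAreaRect(np.c_[u,v].astype(np.float32)))
      ~^^^
IndexError: list index out of range
```

Run:
```python
from h import *
b=snap('top');a=snap('scene')
cv2.imwrite('pics/g7.png',np.hstack([cv2.resize(b['frame'][180:270,418:508],(450,450),interpolation=3),cv2.resize(a['frame'][300:440,180:289],(350,450))])[:,:,::-1])
```

```text
(no output)
```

View pics/g7.png

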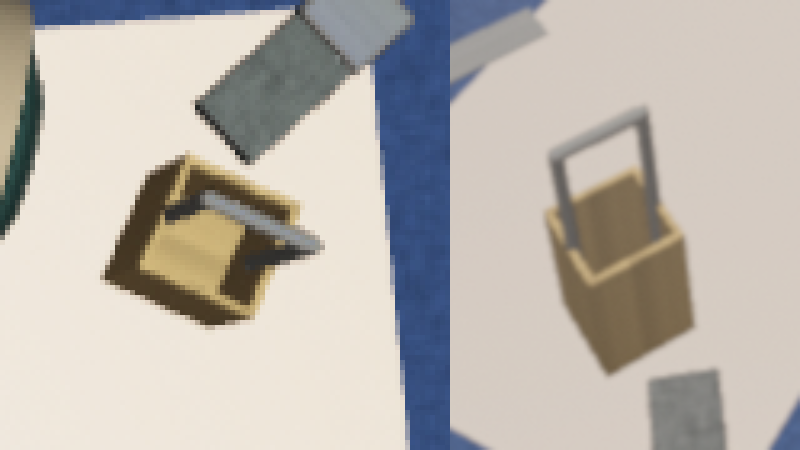

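The caddy is standing upright. In the top crop (5x) the bar runs from (202,197) to (322,246).

Run:
```python
from h import *
b=snap('top')
w=lambda u,v,z: onz(b,((v+.5)/5-.5+180,(u+.5)/5-.5+418),z)[:2]
p,q=w(202,197,.167),w(322,246,.167);d=p-q
print(p,q,'mid',(p+q)/2,np.linalg.norm(d),np.degrees(np.arctan2(d[1],d[0])))
C=np.array([w(u,v,.09) for u,v in((187,153),(300,205),(250,320),(135,270))]);print('rim c',C.mean(0),[np.linalg.norm(C[i]-C[i-1]).round(3) for i in range(4)])
e=C[0]-C[1];print(np.degrees(np.arctan2(e[1],e[0])))
```

```text
[ 0.52940909 -0.27920903] [ 0.50890584 -0.32940457] mid [ 0.51915747 -0.3043068 ] 0.05422154437602164 67.78157467596405
rim c [ 0.51843402 -0.30304457] [np.float64(0.058), np.float64(0.055), np.float64(0.056), np.float64(0.056)]
65.22311411877376
```

play_rows([
  [[-0.0009, -0.0433, 0], 0.0075],
  [[-0.0006, -0.0433, 0], 0.0075],
  [[-0.0006, -0.0433, 0], 0.0075],
  [[-0.0006, -0.0433, 0], 0.0075],
  [[-0.0006, -0.0433, 0], 0.0075],
  [[-0.0006, -0.0433, 0], 0.0075],
  [[-0.0006, -0.0433, 0], 0.0075],
  [[0, 0, 0], 0],
  [[0, 0, 0], 0],
])

```text
time: 14.7
eef_pos: [0.5189, -0.3061, 0.4324]
eef_rot: [-180.0, 0.0, -23.5]
contact_force: [0.1, -0.7, 0.4]
width: 0.997
grasp_force: 0.0
```

play_rows([
  [[0, 0, -0.04], 0],
  [[0, 0, -0.04], 0],
  [[0, 0, -0.03], 0],
  [[0, 0, -0.03], 0],
  [[0, 0, -0.02], 0],
  [[0, 0, -0.017], 0],
  [[0, 0, 0], 0],
  [[0, 0, 0], 0],
])

```text
time: 15.5
eef_pos: [0.5193, -0.3054, 0.301]
eef_rot: [180.0, -0.1, -23.5]
contact_force: [0.0, 0.2, -1.2]
width: 0.998
grasp_force: 0.0
```

play_rows([
  [[0, 0, 0], 0],
  [[0, 0, 0], 0],
  [[0, 0, 0], 0],
  [[0, 0, 0], 0],
  [[0, 0, 0], 0],
  [[0, 0, 0], 0],
  [[0, 0, 0], 0],
], claw=1, grip_force=30)

```text
time: 16.2
eef_pos: [0.5192, -0.3057, 0.3014]
eef_rot: [180.0, -0.1, -23.5]
contact_force: [-0.8, -0.9, 5.0]
width: 0.645
grasp_force: 31.8
```

play_rows([
  [[0, 0, 0.01], 0],
  [[0, 0, 0.02], 0],
  [[0, 0, 0.03], 0],
  [[0, 0, 0.035], 0],
  [[0, 0, 0.035], 0],
  [[0, 0, 0.0233], 0],
  [[0, 0, 0], 0],
  [[0, 0, 0], 0],
])

```text
time: 17.0
eef_pos: [0.519, -0.3054, 0.4149]
eef_rot: [180.0, 0.0, -23.5]
contact_force: [0.2, 0.8, -1.2]
width: 0.641
grasp_force: 32.1
```

play_rows([
  [[0.0018, 0.0229, 0], 0.0732],
  [[0.0036, 0.0457, 0], 0.1463],
  [[0.0036, 0.0457, 0], 0.1463],
  [[0.0036, 0.0457, 0], 0.1463],
  [[0.0036, 0.0457, 0], 0.1463],
  [[0.0036, 0.0457, 0], 0.1463],
  [[0.0036, 0.0457, 0], 0.1463],
  [[0.0036, 0.0457, 0], 0.1463],
  [[0.0036, 0.0457, 0], 0.1463],
  [[0.0036, 0.0457, 0], 0.1463],
  [[0.0036, 0.0457, 0], 0.1463],
  [[0.0036, 0.0457, 0], 0.1463],
])

```text
time: 18.2
eef_pos: [0.5495, 0.091, 0.4136]
eef_rot: [-179.9, 0.1, 25.0]
contact_force: [0.4, -0.0, -1.8]
width: 0.648
grasp_force: 32.2
```

play_rows([
  [[0.0018, 0.0229, 0], 0.0732],
  [[0, 0, 0], 0],
  [[0, 0, 0], 0],
  [[0, 0, 0], 0],
  [[0, 0, 0], 0],
])

```text
time: 18.7
eef_pos: [0.5514, 0.1051, 0.4149]
eef_rot: [180.0, 0.0, 26.7]
contact_force: [-0.9, -0.8, -2.1]
width: 0.642
grasp_force: 32.3
```

```bash
cat > t3.py <<'E'
from h import *
for k in range(2):
  a=snap('scene');b=snap('top')
  for n in['caddy','caddy_bar','hook_seat','hook_tip']:
    p=[(arm.mark_of(s,n) or [None])[0] for s in(a,b)]
    print(n,[(np.round(x['point'],1),round(x['score'],2)) if x else 0 for x in p],tri(a,p[0]['point'],b,p[1]['point']).round(4) if all(p) else '')
cv2.imwrite('pics/last.png',np.hstack([a['frame'][100:420,200:500],b['frame'][60:380,180:480]])[:,:,::-1])
o=arm.get_obs();print(o['time'],o['width'],o['grasp_force'],o['eef_pos'],o['eef_rot'],o['contact_force'])
E
python3 t3.py
```

```text
caddy [(array([236.1, 359.4]), 0.72), (array([209.3, 275.7]), 0.81)] [0.5533 0.1092 0.1142]
caddy_bar [0, (array([199.2, 271.9]), 0.61)] 
hook_seat [(array([202.3, 392.3]), 0.88), 0] 
hook_tip [(array([194. , 378.8]), 0.71), 0] 
caddy [(array([234.5, 359.3]), 0.57), (array([209.1, 276.5]), 0.62)] [0.5534 0.1071 0.1203]
caddy_bar [(array([277.2, 411.6]), 0.18), (array([199.5, 268.3]), 0.51)] [ 0.6311  0.155  -0.0104]
hook_seat [(array([202.1, 391.3]), 0.58), 0] 
hook_tip [(array([196.5, 379.8]), 0.77), 0] 
19.7 0.6439942722690052 32.32919532805681 [0.55148391 0.10589509 0.41508626] [ 1.79993875e+02 -2.22102955e-03  2.68199511e+01] [-0.04013086 -0.83307503 -0.96338725]
```

play_rows([
  [[0, 0, -0.02], 0],
  [[0, 0, -0.015], 0],
  [[0, 0, -0.01], 0],
  [[0.01, 0.0051, 0], 0],
  [[0.015, 0.0077, 0], 0],
  [[0.015, 0.0077, 0], 0],
  [[0.015, 0.0077, 0], 0],
  [[0.01, 0.0052, 0], 0],
  [[0.0063, 0.0032, 0], 0],
  [[0, 0, 0], 0],
  [[0, 0, 0], 0],
])

```text
time: 20.8
eef_pos: [0.6049, 0.1333, 0.3813]
eef_rot: [180.0, 0.0, 26.8]
contact_force: [0.5, 0.1, -1.6]
width: 0.646
grasp_force: 32.4
```

```bash
python3 t3.py
```

```text
caddy [(array([248.9, 386.8]), 0.94), (array([190.7, 266. ]), 0.66)] [0.6049 0.1375 0.0791]
caddy_bar [0, (array([175.8, 257.2]), 0.71)] 
hook_seat [(array([203.3, 390.7]), 0.77), (array([178.8, 261.9]), 0.96)] [0.6067 0.1306 0.2112]
hook_tip [(array([196.9, 380.3]), 0.78), (array([189.1, 265. ]), 0.85)] [0.5843 0.1231 0.2234]
caddy [(array([248.8, 384.4]), 0.67), (array([188.8, 262.8]), 0.63)] [0.604  0.1421 0.0761]
caddy_bar [0, (array([174.5, 255.4]), 0.68)] 
hook_seat [(array([201.4, 389.4]), 0.55), (array([181.8, 259.5]), 0.85)] [0.601  0.1357 0.2109]
hook_tip [(array([196.2, 378.4]), 0.63), (array([189.9, 263.2]), 0.62)] [0.5809 0.1258 0.2226]
21.8 0.6467210715443557 32.358379773795605 [0.60495868 0.13335511 0.38133309] [ 1.79994472e+02 -1.75906708e-03  2.68205984e+01] [-0.11762375 -0.20022635 -1.06770686]
```

Good agreement with the hook position. Now I'll lower the bar into the dip.

play_rows([
  [[0, 0, -0.01], 0],
  [[0, 0, -0.01], 0],
  [[0, 0, -0.008], 0],
  [[0, 0, -0.005], 0],
  [[0, 0, -0.003], 0],
  [[0, 0, -0.002], 0],
  [[0, 0, 0], 0],
  [[0, 0, 0], 0],
])

```text
time: 22.6
eef_pos: [0.605, 0.1334, 0.3531]
eef_rot: [180.0, -0.0, 26.8]
contact_force: [-0.3, 0.0, -0.5]
width: 0.642
grasp_force: 32.4
```

play_rows([
  [[0, 0, -0.0015], 0],
  [[0, 0, -0.0015], 0],
  [[0, 0, 0], 0],
])

```text
time: 22.9
eef_pos: [0.605, 0.1334, 0.3511]
eef_rot: [180.0, -0.1, 26.8]
contact_force: [-0.5, -0.0, 0.9]
width: 0.648
grasp_force: 32.6
```

Contact came at the expected seat height. I'll release.

play_rows([
  [[0, 0, -0.0005], 0],
  [[0, 0, 0], 0],
  [[0, 0, 0], 0],
], claw=0.3)

```text
time: 23.2
eef_pos: [0.605, 0.1333, 0.3502]
eef_rot: [180.0, -0.0, 26.8]
contact_force: [-0.1, -0.2, -0.1]
width: 0.701
grasp_force: 0.0
```

play_rows([
  [[0, 0, 0], 0],
  [[0, 0, 0], 0],
  [[0, 0, 0], 0],
  [[0, 0, 0], 0],
  [[0, 0, 0], 0],
], claw=0)

```text
time: 23.7
eef_pos: [0.6049, 0.1334, 0.3502]
eef_rot: [180.0, 0.0, 26.8]
contact_force: [0.6, 0.5, 0.5]
width: 1.001
grasp_force: 0.0
```

```bash
python3 t3.py
```

```text
caddy [(array([258.8, 383.5]), 0.69), (array([189.7, 266.8]), 0.53)] [0.6064 0.136  0.051 ]
caddy_bar [0, (array([178.6, 258.1]), 0.57)] 
hook_seat [(array([202.5, 392.1]), 0.68), (array([322. , 481.4]), 0.65)] [ 0.5246 -0.2003  0.4475]
hook_tip [(array([196.2, 376.8]), 0.86), (array([190.4, 260.9]), 0.64)] [0.5782 0.1296 0.2197]
caddy [(array([260.9, 383.2]), 0.87), (array([189.7, 267.7]), 0.53)] [0.607  0.1343 0.046 ]
caddy_bar [(array([337.3, 384.5]), 0.52), (array([176.4, 258.9]), 0.58)] [ 0.6577  0.1711 -0.2319]
hook_seat [(array([204.2, 390.5]), 0.77), (array([178.9, 259.4]), 0.89)] [0.6061 0.1357 0.2058]
hook_tip [(array([195.6, 379.4]), 0.55), 0] 
24.7 1.0025075830238517 0.0 [0.60495326 0.13333724 0.350214  ] [ 1.79993036e+02 -1.52600519e-03  2.68185160e+01] [-0.0468766  -0.30579538 -0.38131956]
```

It hangs on the hook with its underside at about 50 mm. I'll withdraw straight up and let it settle.

play_rows([
  [[0, 0, 0.01], 0],
  [[0, 0, 0.02], 0],
  [[0, 0, 0.03], 0],
  [[0, 0, 0.04], 0],
  [[0, 0, 0.04], 0],
  [[0, 0, 0.03], 0],
  [[-0.03, -0.04, 0], 0],
  [[-0.03, -0.04, 0], 0],
  [[-0.03, -0.04, 0], 0],
  [[-0.03, -0.04, 0], 0],
  [[-0.03, -0.04, 0], 0],
  [[-0.03, -0.04, 0], 0],
])

```text
time: 25.9
eef_pos: [0.4685, -0.0476, 0.4795]
eef_rot: [179.9, -0.1, 26.8]
contact_force: [0.4, -0.7, 0.1]
width: 0.999
grasp_force: 0.0
```

play_rows([
  [[0, 0, 0], 0],
  [[0, 0, 0], 0],
  [[0, 0, 0], 0],
  [[0, 0, 0], 0],
  [[0, 0, 0], 0],
  [[0, 0, 0], 0],
  [[0, 0, 0], 0],
  [[0, 0, 0], 0],
  [[0, 0, 0], 0],
  [[0, 0, 0], 0],
  [[0, 0, 0], 0],
  [[0, 0, 0], 0],
])

```text
time: 27.1
eef_pos: [0.4699, -0.0467, 0.4777]
eef_rot: [180.0, 0.0, 26.8]
contact_force: [0.1, 0.9, -0.0]
width: 1.001
grasp_force: 0.0
```

```bash
python3 t3.py
python3 - <<'E'
from h import *
import numpy as np
x=snap('scene')['frame'].astype(int)
arm.snapshot('top');arm.snapshot('top')
y=snap('scene')['frame'].astype(int)
d=np.abs(x-y).sum(2)[150:340,330:460];print('moving px',(d>40).sum())
E
```

```text
caddy [(array([260.7, 383.5]), 0.69), (array([188.1, 267.1]), 0.88)] [0.6092 0.1349 0.0474]
caddy_bar [(array([200.5, 391. ]), 0.6), (array([177., 260.]), 0.84)] [0.6076 0.1329 0.2176]
hook_seat [0, (array([179.8, 259.9]), 0.97)] 
hook_tip [(array([199.1, 378.6]), 0.87), (array([189.3, 260.4]), 0.57)] [0.5818 0.1317 0.2124]
caddy [(array([198.2, 387.3]), 0.66), (array([189.1, 264. ]), 0.77)] [0.5909 0.1286 0.2187]
caddy_bar [(array([197.4, 388.9]), 0.91), (array([175.5, 259.3]), 0.98)] [0.6062 0.1318 0.226 ]
hook_seat [(array([206. , 387.8]), 0.88), (array([179.4, 262. ]), 0.94)] [0.6042 0.1299 0.2041]
hook_tip [(array([196.1, 378.3]), 0.66), (array([188.8, 261.9]), 0.82)] [0.5817 0.1277 0.2223]
28.1 1.001970895089111 0.0 [ 0.46994613 -0.04665421  0.47769457] [ 1.79994577e+02 -8.09859141e-04  2.68195425e+01] [ 0.09915023 -0.67400545  1.01618829]
moving px 0
```

The bar sits at the seat, the underside is about 50 mm above the table, and nothing is moving.

```bash
python3 -c "
from workcell import arm
print(arm.job_done())"
```

```text
the job is handed in; nothing more can be done
None
```

The caddy was stood upright on the table and let go, then taken by its handle and hung in the dip of the hook, still and about 50 mm clear of the table; the job was handed in at about 28 s, and no verdict came back.

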